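# Make up a stamp kit and a proofreading kit

## Robot

A 6-joint arm with a two-finger parallel gripper is mounted at the origin on a cart in front of the work surface, level with it; the furniture and walls round the work are solid. World frame = base frame: x ahead of the robot, y to its left, z up, the work surface at z = 0. Lengths are in m, angles in degrees, forces in N, time in s.
With the tool pointing down it reaches from about 0.3 to 0.75 m from the base axis. Payload 8.5 kg.
Tool frame: the origin (TCP) lies on the centre line of the jaws, within the pads' length; the fingertips stand 8 mm ahead of it and the grasp point (between the pads) lies 11 mm behind it; z points along the fingers, y is the line along which they close (so a half turn about z gives the same grasp; the last joint's range is limited). The gripper opens to 88 mm and grips with 3 to 60 N. Pads are 18 mm wide; open, the fingers measure 123 mm over their backs; the gripper's body (75 mm by 187 mm) begins 45 mm behind the grasp point.
Start: joints at [-12.336, 21.807, 74.336, -0, 83.858, -12.336], TCP at [0.55, 0, 0.247] pointing down, gripper open.
Joint ranges: [-178.18, 178.18], [-50.72, 133.34], [12.68, 142.11], [-81.47, 261.47], [9.98, 163.14], [-165.26, 165.26]. Speed limits (degrees/s): [136.94, 136.94, 180, 180, 180, 180].

## Interface

Orientations are given as a 3x3 rotation matrix whose columns are the frame's x, y, z axes.
In Python, from bench import telemetry, cams, order gives the robot as it stands.
- The arm moves only by the tool play_rows, never from a script. Its argument "deltas" is a list of rows, each an object of numbers: "x", "y", "z": the shift along the tool's x, y, z scaled (see below); "ax", "ay", "az": the turn, a rotation vector about the tool's x, y, z scaled (see below); "claw": the finger opening in mm, from 0 to 88.1. A call has 1 to 8 rows; each row is the pose to reach, as a shift and turn from the pose commanded when the call began, along the tool's axes at that moment; what a row does not reach only later rows make up. The controller multiplies each number of a shift by 75 cm and each number of a turn by pi/2 rad. A row lasts 1/10 s, in which the tool goes at most 50 mm and 8.59 degrees, less where a joint would pass 70% of its speed; a pose out of reach is approached as far as the arm can. A call with a number of a shift or a turn outside -1 to 1 is refused whole. A call with a gripper value outside its range is refused whole. The fingers move at their own pace and stop on an object; "force" is the grip in N (left out, the last holds). Time passes only in rows, so rows that repeat a pose let the fingers close. It gives the time, the measured TCP pose, the force, the opening and the grip force at its end, in the units of the state.
- telemetry.read_state(): the state, without advancing time (a new reading comes with each control period).
- cams.camera(name): name is "scene" or "side" or "wrist"; returns a dict with "color" (400x640x3 uint8, blue, green, red), "intrinsics" (3x3 intrinsics, pixels), "world_from_camera" (4x4, takes a point from camera to world coordinates). Camera axes: x right, y up, looking along -z (the intrinsics and any distortion apply to the point x, -y, -z); pixel columns grow to the right and rows downward; lengths in m; the calibration is good to about 2 mm. A picture is of the moment at which its call begins. There is no depth.
- order.close_job(): hands the job in; it is judged then, once.
Trained networks look in a picture, given as the dict that the camera call returned (one of the last four; its "shot" number tells which), for a name from the list of things; names that differ only in an ending like _2 or _b are one class to them, and where a whole thing is asked for, a point or a joint stands for the part that bears it (a point fixed in the world has none). Each returns a list of dicts, best first, with "conf" (0 to 1); they miss things now and then, are a little off and sometimes report something else, mostly with a low value. They report only what shows in the picture. A call takes as long as a camera call. They do not tell look-alikes from the thing itself.
- cams.boxes_of(name, picture): "pixel" ([column, row] in pixels, amid what is visible of it).
- cams.regions_of(name, picture): "mask" (400x640 bool, what is visible of it) and "pixel" ([column, row] in pixels, amid what is visible of it).
The state is a dict: "time": time; "q": joint angles; "qvel": joint speeds; "joint_torque": joint torques, N m; "position": TCP position; "orientation": TCP orientation; "contact_force": force on the tool from outside, world axes, zero at the start; "moment": the same for the moment, N m; "width": finger opening in m; "gripper_force": force on a finger pad.
Only numpy, scipy, OpenCV 4.12 (cv2) and the standard library are available. Lean on these libraries where they do the work, as an engineer would, in place of code of your own. Each camera call takes 0.05 s, during which the arm holds its last target. There are 200 camera calls.

## Task

Make up the two desk kits in the wooden trays from the things lying between them. The stamp kit goes in the plain square tray: the ink pad lying flat in the middle of it, with the rubber stamp standing upright on the middle of the pad. The proofreading kit goes in the tray with three bays: the magnifier in the long bay, the binder clip in the larger of the two short bays and the eraser in the smaller one, each lying flat in the middle of its bay; leave the pencil sharpener and the glass paperweight where they are.

Things in the scene. Friction and masses are not known exactly. Their poses are not given: they have to be found in the camera images.
- square_tray: Low open wooden tray, fixed to the desk, undivided, 132 x 132 mm outside, 124 x 124 mm inside; grey felt floor 4 mm above the desk, walls 4 mm thick, tops 12 mm above the desk. Origin: centre of its underside, on the desk; z up. It stands on the left or on the right of the stock.
- bay_tray: Fixed wooden tray, 198 (x) x 176 (y) mm, across the stock from the square one. Floor 4 mm above the desk; walls and dividers 4 mm thick, tops 12 and 10 mm above it. Origin: centre of underside; x points ahead of the robot within 0.15 rad. Bays (x by y, centre in its frame, mm): long 190 x 94 at (0, 37); larger short 108 x 70 at (-41, -49); smaller short 78 x 70 at (56, -49).
- ink_pad: Stamp pad in a flat green and black tin, closed, 62 mm (x) by 92 mm (y) by 18 mm high, 70 g. Origin: centre of its underside. Grasp across the 62 mm. Its top is flat.
- rubber_stamp: Rubber stamp standing upright between the trays: wooden foot 28 mm (x) by 56 mm (y) by 12 mm high, above it a neck 18 mm in diameter from 12 to 34 mm and a turned dark red handle, 26 mm in diameter, 34 to 67 mm up, 50 g. Origin: centre of its underside; z up along the handle.
- magnifier: Hand magnifier lying flat, 170 mm long (y), lens 76 mm wide (x), 110 g. Origin: middle of its length, on the underside. Black handle from y = -10 to +85 mm, about 20 mm wide and 19 mm high; lens rim 11 mm high, centred at y = -47 mm. Grasp across the handle near y = +20 mm. Starts with the handle pointing roughly toward the robot.
- binder_clip: Black binder clip, lying: body 38 mm (x) by 32 mm (y) by 14 mm high with thin wire arms standing up to 26 mm (the arms do not obstruct anything). Origin: centre of its underside. Grasp the body across the 32 mm. 12 g.
- eraser: Blue and white eraser lying flat, 21 mm (x) by 48 mm (y) by 11 mm high, 15 g. Origin: centre of its underside. Grasp across the 21 mm.
- sharpener: Small metal pencil sharpener, 16 x 26 x 12 mm, loose, among the stock; not part of a kit, to be left where it is. Origin: centre of its underside.
- glass_weight: Round blue-green glass paperweight, 72 mm in diameter, 49 mm high, loose, behind the stock on the right; not part of a kit, to be left where it is. Origin: centre of its underside.
Things that resemble listed ones, but are neither listed nor needed, are in the scene too. Leave any pink or turquoise look-alike of the rubber_stamp alone.

How it is judged (in metres and radians):
At the end, for the whole second after the job is handed in: Pad flat in the square tray, stamp upright on the pad (centres within 15 mm); magnifier, clip and eraser flat on the floors of the long, larger short and smaller short bays, within 15 mm of the bay centres along and across; heights within 4 mm, tilt under 0.12 rad, at rest (horizontal distance between ink_pad and square_tray below 0.015 m and z of ink_pad in the frame of square_tray between 0 and 0.008 m and angle between each of ink_pad, rubber_stamp, magnifier, binder_clip, eraser's own z axis and vertical below 0.12 rad and linear speed of each of ink_pad, rubber_stamp, magnifier, binder_clip, eraser below 0.02 m/s and horizontal distance between rubber_stamp and ink_pad below 0.015 m and z of rubber_stamp in the frame of square_tray between 0.018 and 0.026 m and x of magnifier in the frame of bay_tray between -0.015 and 0.015 m and y of magnifier in the frame of bay_tray between 0.022 and 0.052 m and z of magnifier in the frame of bay_tray between 0 and 0.008 m and x of binder_clip in the frame of bay_tray between -0.056 and -0.026 m and y of binder_clip in the frame of bay_tray between -0.064 and -0.034 m and z of binder_clip in the frame of bay_tray between 0 and 0.008 m and x of eraser in the frame of bay_tray between 0.041 and 0.071 m and y of eraser in the frame of bay_tray between -0.064 and -0.034 m and z of eraser in the frame of bay_tray between 0 and 0.008 m); the robot touches nothing.
It fails at once if the pencil sharpener was moved (more than 20 mm) (distance of sharpener from where it was at the start of the episode above 0.02 m).
It fails at once if the glass paperweight was moved (more than 20 mm) (distance of glass_weight from where it was at the start of the episode above 0.02 m).
It also fails if it takes over 120 s, if anything falls off the work surface, if the arm or the gripper's body presses on something with over 40 N, if the wrist force passes 120 N, or if a joint passes its speed limit or range.

## Working session

There is one attempt and no reset: what is moved stays moved. The work goes in short steps, Python scripts to look and compute and a tool call to move; the robot and the scene stay as the last step left them, time stands still between calls to the robot, and variables do not carry over. Pictures are saved under pics/ and viewed, at most 14 in all, crops included, and the job is handed in when it is done.

Besides the shell and the picture viewer there is one more tool, called after "Emit:" as a command line: name --argument value ..., lists and objects as JSON in quotes. play_rows: Moves the arm, as the interface text tells. Its arguments: {"type":"object","properties":{"deltas":{"type":"array","items":{"type":"object","properties":{"x":{"type":"number"},"y":{"type":"number"},"z":{"type":"number"},"ax":{"type":"number"},"ay":{"type":"number"},"az":{"type":"number"},"claw":{"type":"number"}}}},"force":{"type":"number"}},"required":["deltas"]}

```bash
mkdir -p pics; ls
cat > h.py <<'E'
import numpy as np, cv2
from bench import telemetry, cams, order
def ray(p,px):
    K=p["intrinsics"];T=np.array(p["world_from_camera"])
    px=np.atleast_2d(np.asarray(px,float))
    d=np.c_[(px[:,0]-K[0][2])/K[0][0],-(px[:,1]-K[1][2])/K[1][1],-np.ones(len(px))]
    return T[:3,3],d@T[:3,:3].T
def at(p,px,z):
    o,d=ray(p,px); return o+d*((z-o[2])/d[:,2])[:,None]
def proj(p,X):
    K=np.array(p["intrinsics"]);T=np.array(p["world_from_camera"])
    c=(np.atleast_2d(X)-T[:3,3])@T[:3,:3]
    return np.c_[K[0,2]+K[0,0]*c[:,0]/-c[:,2],K[1,2]-K[1,1]*c[:,1]/-c[:,2]]
E
python3 - <<'E'
from h import *
np.set_printoptions(precision=3,suppress=True)
names="square_tray bay_tray ink_pad rubber_stamp magnifier binder_clip eraser sharpener glass_weight".split()
for n in ["scene","side","wrist"]:
    p=cams.camera(n); cv2.imwrite(f"pics/{n}0.png",p["color"])
    print(n,p.keys(),np.array(p["intrinsics"]).tolist(),np.array(p["world_from_camera"]))
    if n!="side":
      for m in names:
        r=cams.regions_of(m,p)
        print(m,[(round(x["conf"],2),np.round(x["pixel"]).tolist(),np.round(at(p,x["pixel"],0.01)[0],3).tolist(),int(x["mask"].sum())) for x in r[:4]])
s=telemetry.read_state();print(s["time"],s["position"],s["orientation"],s["width"])
E
```

```text
pics
scene dict_keys(['color', 'intrinsics', 'world_from_camera', 'shot']) [[369.0111232337921, 0.0, 313.3268539883103], [0.0, 369.0111232337921, 198.3055894805428], [0.0, 0.0, 1.0]] [[ 0.754  0.434 -0.492  0.054]
 [-0.656  0.478 -0.584 -0.564]
 [-0.018  0.763  0.646  0.66 ]
 [ 0.     0.     0.     1.   ]]
square_tray [(0.67, [245.0, 161.0], [0.509, 0.3, 0.01], 1189)]
bay_tray [(0.55, [389.0, 274.0], [0.504, -0.281, 0.01], 6013)]
ink_pad [(0.96, [299.0, 179.0], [0.575, 0.117, 0.01], 552)]
rubber_stamp [(0.68, [270.0, 201.0], [0.456, 0.093, 0.01], 295), (0.57, [250.0, 222.0], [0.368, 0.062, 0.01], 338), (0.57, [235.0, 197.0], [0.394, 0.174, 0.01], 219)]
magnifier [(0.97, [339.0, 189.0], [0.63, 0.004, 0.01], 583)]
binder_clip [(0.63, [311.0, 240.0], [0.443, -0.091, 0.01], 133)]
eraser [(0.65, [350.0, 219.0], [0.565, -0.101, 0.01], 155)]
sharpener [(0.53, [278.0, 223.0], [0.419, 0.01, 0.01], 79)]
glass_weight [(0.88, [383.0, 203.0], [0.676, -0.117, 0.01], 539)]
side dict_keys(['color', 'intrinsics', 'world_from_camera', 'shot']) [[448.3936741442331, 0.0, 324.33498892852793], [0.0, 448.3
[... 593 characters left out ...]
572, 0.099, 0.01], 4497), (0.49, [240.0, 234.0], [0.445, -0.087, 0.01], 376)]
rubber_stamp [(0.86, [235.0, 98.0], [0.451, 0.086, 0.01], 1344), (0.84, [159.0, 128.0], [0.357, 0.051, 0.01], 1620), (0.84, [168.0, 19.0], [0.384, 0.169, 0.01], 2120)]
magnifier [(0.96, [401.0, 168.0], [0.655, 0.002, 0.01], 3913)]
binder_clip [(0.76, [240.0, 235.0], [0.445, -0.09, 0.01], 438), (0.21, [335.0, 241.0], [0.573, -0.098, 0.01], 545)]
eraser [(0.88, [334.0, 241.0], [0.572, -0.098, 0.01], 571)]
sharpener [(0.6, [214.0, 169.0], [0.418, 0.001, 0.01], 313)]
glass_weight [(0.91, [392.0, 262.0], [0.652, -0.13, 0.01], 930)]
1.05 [0.55  0.    0.247] [[-0.  1. -0.]
 [ 1.  0. -0.]
 [-0. -0. -1.]] 0.0883646206900336
```

View pics/scene0.png

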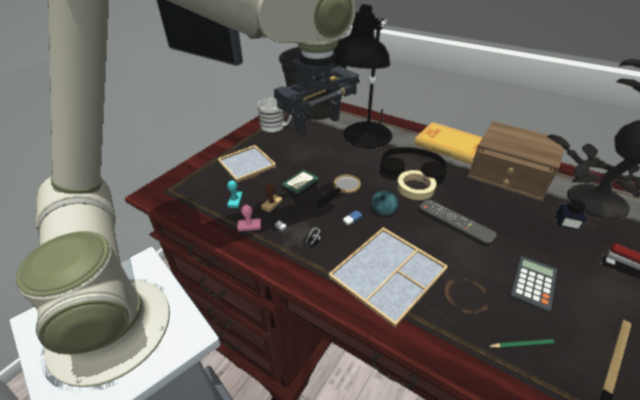

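View pics/wrist0.png

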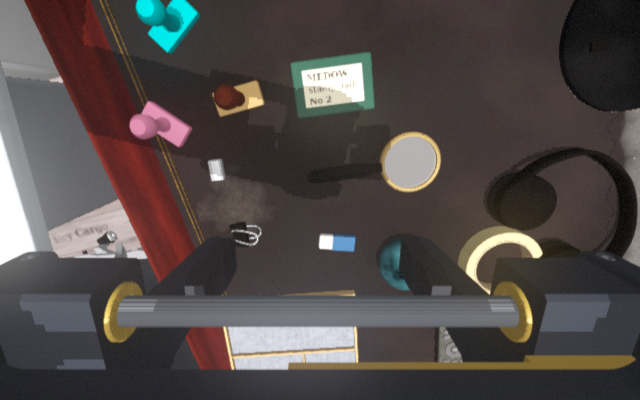

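```bash
cat >> h.py <<'E'
def rect(p,name,z,k=0,show=True):
    r=cams.regions_of(name,p)
    out=[]
    for x in r[:4]:
        m=x["mask"].astype(np.uint8)
        c=max(cv2.findContours(m,cv2.RETR_EXTERNAL,cv2.CHAIN_APPROX_NONE)[0],key=cv2.contourArea)[:,0]
        w=at(p,c,z)[:,:2].astype(np.float32)
        (cx,cy),(a,b),t=cv2.minAreaRect(w*1000)
        if a<b:a,b,t=b,a,t+90
        out.append((cx,cy,a,b,(t+90)%180-90))
        if show: print(name,round(x["conf"],2),"c=(%.1f,%.1f) long %.1f short %.1f angle(long vs x) %.1f"%out[-1],"px",np.round(x["pixel"]))
    return out,r
E
python3 - <<'E'
from h import *
p=cams.camera("wrist")
for n,z in [("ink_pad",.018),("rubber_stamp",.012),("magnifier",.01),("binder_clip",.01),("eraser",.011),("sharpener",.012),("glass_weight",.025)]: rect(p,n,z)
r=cams.regions_of("magnifier",p)[0]["mask"]
v,u=np.nonzero(r); w=at(p,np.c_[u,v],.01)[:,:2]*1000; c=w.mean(0); U=np.linalg.svd(w-c,full_matrices=False)[2][0]; print(c,U,np.degrees(np.arctan2(U[1],U[0])))
s=cams.camera("scene")
for n in("square_tray","bay_tray"):
    o,r=rect(s,n,.012); 
    m=r[0]["mask"].astype(np.uint8); 
cv2.imwrite("pics/crop1.png",cv2.resize(p["color"][0:280,120:460],None,fx=2.2,fy=2.1,interpolation=cv2.INTER_CUBIC))
E
```

```text
ink_pad 0.62 c=(566.8,98.2) long 91.5 short 62.6 angle(long vs x) 7.5 px [334.  89.]
rubber_stamp 0.71 c=(381.6,171.6) long 58.2 short 56.8 angle(long vs x) -44.3 px [169.  19.]
rubber_stamp 0.7 c=(455.4,87.5) long 58.9 short 35.2 angle(long vs x) 13.3 px [236.  97.]
rubber_stamp 0.69 c=(356.9,50.1) long 65.4 short 48.7 angle(long vs x) -36.3 px [158. 127.]
magnifier 0.58 c=(620.9,13.2) long 165.2 short 75.1 angle(long vs x) -5.3 px [404. 166.]
binder_clip 0.66 c=(445.8,-88.3) long 39.8 short 25.4 angle(long vs x) -75.2 px [237. 235.]
eraser 0.98 c=(575.2,-99.3) long 48.4 short 24.7 angle(long vs x) -4.1 px [334. 243.]
sharpener 0.54 c=(422.1,0.3) long 27.1 short 19.5 angle(long vs x) -87.0 px [212. 171.]
glass_weight 0.89 c=(648.6,-129.5) long 79.4 short 34.5 angle(long vs x) -76.9 px [393. 266.]
[643.26559042   6.44510388] [-0.98744655 -0.15795351] -170.91186963697723
square_tray 0.58 c=(508.6,291.7) long 145.3 short 136.3 angle(long vs x) 84.0 px [246. 161.]
square_tray 0.42 c=(441.5,-90.6) long 33.6 short 30.7 angle(long vs x) -78.0 px [309. 242.]
bay_tray 0.63 c=(508.4,-275.0) long 206.5 short 178.6 angle(long vs x) 4.4 px [387. 272.]
bay_tray 0.52 c=(441.7,-92.5) long 33.4 short 26.4 angle(long vs x) -78.1 px [311. 240.]
```

View pics/crop1.png

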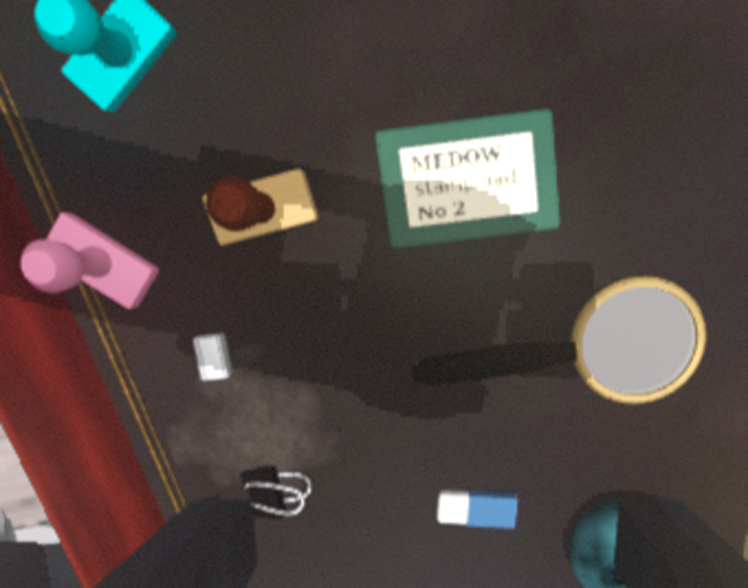

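Choice: the dark red stamp at wrist (237,97); look-alikes are pink (158,125) and turquoise (165,20). The sharpener is at (214,170). First I'll look at the square tray from above.

Emit:
play_rows --deltas '[{"x":0.24,"y":-0.05},{"x":0.24,"y":-0.05},{"x":0.24,"y":-0.05},{"x":0.24,"y":-0.05},{"x":0.24,"y":-0.05},{"x":0.24,"y":-0.05},{"x":0.24,"y":-0.05}]'

```text
schema error: expected keys x, y, z, ax, ay, az, claw
```

Run:
```python
from h import *
p=cams.camera("wrist"); cv2.imwrite("pics/sq.png",p["color"])
for n,z in [("square_tray",.012),("ink_pad",.018),("rubber_stamp",.012)]: rect(p,n,z)
print(telemetry.read_state()["position"])
```

```text
square_tray 0.38 c=(510.2,-276.6) long 203.8 short 80.3 angle(long vs x) 0.0 px [288. 345.]
ink_pad 0.95 c=(566.4,98.6) long 92.2 short 62.3 angle(long vs x) 6.7 px [331.  84.]
rubber_stamp 0.8 c=(455.3,87.9) long 55.6 short 33.6 angle(long vs x) 13.8 px [236.  96.]
rubber_stamp 0.62 c=(381.1,171.7) long 59.1 short 57.3 angle(long vs x) -43.8 px [168.  20.]
rubber_stamp 0.61 c=(357.1,50.1) long 65.2 short 49.5 angle(long vs x) -35.1 px [158. 126.]
[5.49977680e-01 4.41338013e-06 2.46753472e-01]
```

View pics/sq.png

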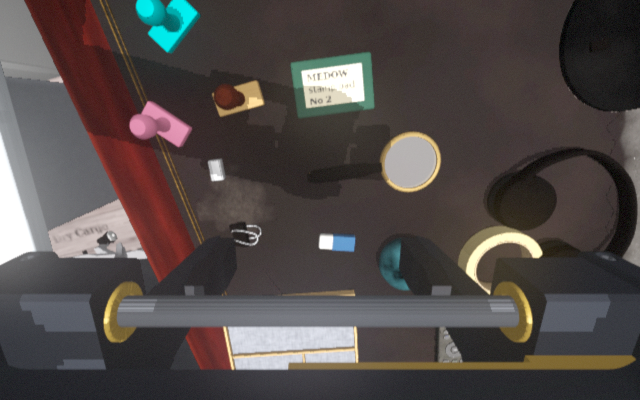

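The view hasn't changed because the move call was refused. Every row has to carry all seven keys.

Emit:
play_rows --deltas '[{"x":0.06,"y":-0.02,"z":0,"ax":0,"ay":0,"az":0,"claw":88},{"x":0.12,"y":-0.05,"z":0,"ax":0,"ay":0,"az":0,"claw":88},{"x":0.18,"y":-0.05,"z":0,"ax":0,"ay":0,"az":0,"claw":88},{"x":0.24,"y":-0.05,"z":0,"ax":0,"ay":0,"az":0,"claw":88},{"x":0.24,"y":-0.05,"z":0,"ax":0,"ay":0,"az":0,"claw":88},{"x":0.24,"y":-0.05,"z":0,"ax":0,"ay":0,"az":0,"claw":88}]'

```text
time: 2.45
position: [0.5123, 0.1805, 0.2466]
orientation: [[-0.002, 1.0, -0.0], [1.0, 0.002, -0.0], [-0.0, -0.0, -1.0]]
contact_force: [0.5, -0.3, -0.4]
width: 0.0878
gripper_force: 0.0
```

Run:
```python
from h import *
p=cams.camera("wrist"); cv2.imwrite("pics/sq1.png",p["color"])
for n,z in [("square_tray",.012),("ink_pad",.018),("rubber_stamp",.012),("magnifier",.01),("binder_clip",.01),("eraser",.011)]: rect(p,n,z)
print(telemetry.read_state()["position"])
```

```text
square_tray 0.66 c=(510.8,294.3) long 132.1 short 131.6 angle(long vs x) -5.8 px [318.  66.]
ink_pad 0.57 c=(566.4,101.4) long 91.2 short 65.2 angle(long vs x) 7.2 px [361. 232.]
rubber_stamp 0.8 c=(458.0,76.4) long 58.0 short 53.2 angle(long vs x) 14.2 px [272. 242.]
rubber_stamp 0.59 c=(387.0,163.5) long 66.0 short 29.1 angle(long vs x) 43.7 px [217. 183.]
rubber_stamp 0.39 c=(347.7,77.4) long 21.3 short 5.7 angle(long vs x) 44.4 px [199. 246.]
magnifier 0.94 c=(596.9,11.6) long 102.1 short 31.0 angle(long vs x) 0.1 px [387. 293.]
binder_clip 0.75 c=(444.7,-88.7) long 36.3 short 20.1 angle(long vs x) -80.0 px [271. 341.]
eraser 0.65 c=(575.0,-96.9) long 47.9 short 30.0 angle(long vs x) 0.2 px [358. 349.]
eraser 0.52 c=(421.4,7.8) long 19.6 short 17.3 angle(long vs x) -89.9 px [250. 291.]
[0.51268215 0.17913638 0.24681045]
```

View pics/sq1.png

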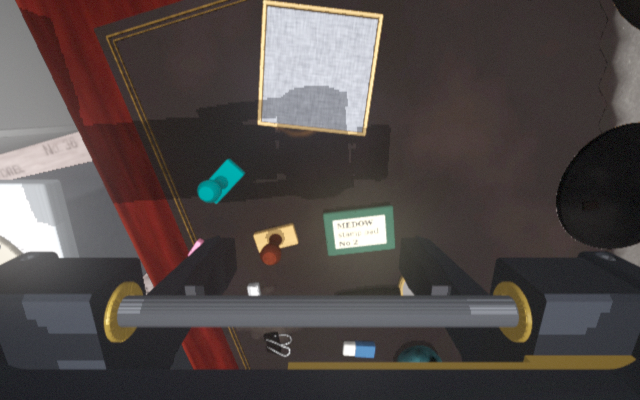

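Emit:
play_rows --deltas '[{"x":-0.054,"y":0.036,"z":0,"ax":0,"ay":0,"az":0.09,"claw":88},{"x":-0.108,"y":0.072,"z":0,"ax":0,"ay":0,"az":0.18,"claw":88},{"x":-0.108,"y":0.072,"z":0,"ax":0,"ay":0,"az":0.27,"claw":88},{"x":-0.108,"y":0.072,"z":0,"ax":0,"ay":0,"az":0.36,"claw":88},{"x":-0.108,"y":0.072,"z":0,"ax":0,"ay":0,"az":0.45,"claw":88},{"x":-0.108,"y":0.072,"z":0.04,"ax":0,"ay":0,"az":0.54,"claw":88},{"x":-0.108,"y":0.072,"z":0.08,"ax":0,"ay":0,"az":0.63,"claw":88},{"x":-0.108,"y":0.072,"z":0.12,"ax":0,"ay":0,"az":0.72,"claw":88}]'

```text
time: 3.6
position: [0.5665, 0.0985, 0.1559]
orientation: [[0.908, 0.42, 0.001], [0.42, -0.908, -0.0], [0.001, 0.0, -1.0]]
contact_force: [0.4, 0.5, -0.7]
width: 0.0882
gripper_force: 0.0
```

```bash
cat >> h.py <<'E'
from scipy.spatial.transform import Rotation as R
def go(*goals):
    """goals (x,y,z mm, yaw deg of tool y axis): print deltas from present pose"""
    s=telemetry.read_state();P=np.array(s["position"]);O=np.array(s["orientation"])
    print("now",np.round(P*1000,1),"yaw %.1f"%np.degrees(np.arctan2(O[1,1],O[0,1])),"w",round(s["width"]*1000,1),"t",s["time"])
    for g in goals:
        a=np.radians(g[3]);y=np.array([np.cos(a),np.sin(a),0]);z=np.array([0,0,-1.]);G=np.c_[np.cross(y,z),y,z]
        d=O.T@(np.array(g[:3])/1000-P)/.75; r=R.from_matrix(O.T@G).as_rotvec()/(np.pi/2)
        print(g,"xyz",np.round(d,3),"a",np.round(r,3))
E
python3 - <<'E'
from h import *
p=cams.camera("wrist"); cv2.imwrite("pics/a.png",p["color"])
rect(p,"ink_pad",.018)
go((566.5,98.8,150,-83-0),(566.5,98.8,13,-83))
E
```

```text
ink_pad 0.97 c=(567.4,99.4) long 91.9 short 61.8 angle(long vs x) 7.2 px [317. 186.]
now [564.9  98.5 153.5] yaw -64.9 w 87.6 t 3.7
(566.5, 98.8, 150, -83) xyz [0.002 0.001 0.005] a [-0.001  0.004  0.201]
(566.5, 98.8, 13, -83) xyz [0.003 0.001 0.187] a [-0.001  0.004  0.201]
```

Emit:
play_rows --deltas '[{"x":0.003,"y":0,"z":0,"ax":0,"ay":0,"az":0.09,"claw":88},{"x":0.003,"y":0,"z":0.0,"ax":0,"ay":0,"az":0.18,"claw":88},{"x":0.003,"y":0,"z":0.04,"ax":0,"ay":0,"az":0.2,"claw":88},{"x":0.003,"y":0,"z":0.08,"ax":0,"ay":0,"az":0.2,"claw":88},{"x":0.003,"y":0,"z":0.12,"ax":0,"ay":0,"az":0.2,"claw":88},{"x":0.003,"y":0,"z":0.16,"ax":0,"ay":0,"az":0.2,"claw":88},{"x":0.003,"y":0,"z":0.18,"ax":0,"ay":0,"az":0.2,"claw":88},{"x":0.003,"y":0,"z":0.18,"ax":0,"ay":0,"az":0.2,"claw":88}]'

```text
time: 4.5
position: [0.5685, 0.0996, 0.0213]
orientation: [[0.992, 0.128, -0.002], [0.128, -0.992, 0.0], [-0.002, -0.0, -1.0]]
contact_force: [0.6, -0.7, -0.1]
width: 0.0879
gripper_force: 0.0
```

Run:
```python
from h import *
go((566.8,99.1,12,-83)); cams.camera("side"); go((566.8,99.1,12,-83));print(telemetry.read_state()["contact_force"])
```

```text
now [568.5  99.6  21.3] yaw -82.6 w 87.9 t 4.5
(566.8, 99.1, 12, -83) xyz [-0.002  0.     0.012] a [-0.     0.001  0.004]
now [569.2  99.7  22.5] yaw -82.7 w 88.1 t 4.55
(566.8, 99.1, 12, -83) xyz [-0.003  0.     0.014] a [ 0.    -0.     0.004]
[0.33590252 0.33773747 0.52123392]
```

Emit:
play_rows --deltas '[{"x":-0.002,"y":0,"z":0.012,"ax":0,"ay":0,"az":0,"claw":88},{"x":-0.002,"y":0,"z":0.012,"ax":0,"ay":0,"az":0,"claw":56},{"x":-0.002,"y":0,"z":0.012,"ax":0,"ay":0,"az":0,"claw":56},{"x":-0.002,"y":0,"z":0.012,"ax":0,"ay":0,"az":0,"claw":56},{"x":-0.002,"y":0,"z":0.012,"ax":0,"ay":0,"az":0,"claw":56},{"x":-0.002,"y":0,"z":0.012,"ax":0,"ay":0,"az":0,"claw":56},{"x":-0.002,"y":0,"z":0.012,"ax":0,"ay":0,"az":0,"claw":56}]' --force 20

```text
time: 5.25
position: [0.5673, 0.0998, 0.0132]
orientation: [[0.992, 0.125, 0.001], [0.125, -0.992, -0.0], [0.001, 0.0, -1.0]]
contact_force: [-0.6, 0.4, 5.4]
width: 0.0616
gripper_force: 20.0
```

Emit:
play_rows --deltas '[{"x":0,"y":0,"z":-0.06,"ax":0,"ay":0,"az":0,"claw":56},{"x":0,"y":0,"z":-0.11,"ax":0,"ay":0,"az":0,"claw":56},{"x":-0.01,"y":-0.06,"z":-0.11,"ax":0,"ay":0,"az":0.05,"claw":56},{"x":-0.02,"y":-0.12,"z":-0.11,"ax":0,"ay":0,"az":0.1,"claw":56},{"x":-0.03,"y":-0.18,"z":-0.11,"ax":0,"ay":0,"az":0.144,"claw":56},{"x":-0.042,"y":-0.24,"z":-0.11,"ax":0,"ay":0,"az":0.144,"claw":56},{"x":-0.042,"y":-0.267,"z":-0.11,"ax":0,"ay":0,"az":0.144,"claw":56},{"x":-0.042,"y":-0.267,"z":-0.11,"ax":0,"ay":0,"az":0.144,"claw":56}]'

```text
time: 6.05
position: [0.5096, 0.2969, 0.0949]
orientation: [[0.995, -0.097, -0.0], [-0.097, -0.995, 0.0], [-0.0, -0.0, -1.0]]
contact_force: [-0.3, 0.1, -1.0]
width: 0.0622
gripper_force: 20.0
```

Run:
```python
from h import *
p=cams.camera("wrist"); cv2.imwrite("pics/b.png",p["color"])
rect(p,"ink_pad",.1);rect(p,"square_tray",.012)
go((511,294,17,-96))
s=cams.camera("scene");rect(s,"square_tray",.012)
cv2.imwrite("pics/b2.png",np.hstack([p["color"],cv2.resize(s["color"][100:260,180:420],None,fx=2.5,fy=2.5)])[:, :,:])
```

```text
ink_pad 0.79 c=(524.7,294.5) long 65.2 short 60.5 angle(long vs x) -5.5 px [318. 236.]
square_tray 0.88 c=(531.0,292.9) long 131.5 short 91.7 angle(long vs x) 84.5 px [322. 149.]
square_tray 0.68 c=(459.1,89.6) long 59.1 short 36.0 angle(long vs x) 15.3 px [573. 238.]
now [510.8 293.6  95. ] yaw -95.8 w 61.6 t 6.2
(511, 294, 17, -96) xyz [ 0.    -0.001  0.104] a [0.    0.    0.002]
square_tray 0.6 c=(508.8,291.3) long 145.9 short 136.1 angle(long vs x) 84.4 px [244. 159.]
```

Emit:
play_rows --deltas '[{"x":0,"y":0,"z":0.05,"ax":0,"ay":0,"az":0,"claw":56},{"x":0,"y":0,"z":0.09,"ax":0,"ay":0,"az":0,"claw":56},{"x":0,"y":0,"z":0.103,"ax":0,"ay":0,"az":0,"claw":56},{"x":0,"y":0,"z":0.104,"ax":0,"ay":0,"az":0,"claw":56},{"x":0,"y":0,"z":0.104,"ax":0,"ay":0,"az":0,"claw":74},{"x":0,"y":0,"z":0.104,"ax":0,"ay":0,"az":0,"claw":74},{"x":0,"y":0,"z":0.06,"ax":0,"ay":0,"az":0,"claw":74},{"x":0,"y":0,"z":-0.02,"ax":0,"ay":0,"az":0,"claw":74}]'

```text
time: 7.1
position: [0.5097, 0.2939, 0.0996]
orientation: [[0.995, -0.101, -0.005], [-0.101, -0.995, -0.002], [-0.005, 0.002, -1.0]]
contact_force: [0.0, 0.3, -0.0]
width: 0.0742
gripper_force: 0.0
```

Run:
```python
from h import *
go((511,294,140,-96),(456,87,180,-77))
```

```text
now [509.7 293.9  99.6] yaw -95.8 w 74.2 t 7.1
(511, 294, 140, -96) xyz [ 0.001 -0.    -0.054] a [0.001 0.003 0.002]
(456, 87, 180, -77) xyz [-0.044  0.282 -0.106] a [ 0.001  0.003 -0.209]
```

Emit:
play_rows --deltas '[{"x":0,"y":0.03,"z":-0.06,"ax":0,"ay":0,"az":-0.05,"claw":80},{"x":-0.02,"y":0.08,"z":-0.106,"ax":0,"ay":0,"az":-0.1,"claw":80},{"x":-0.03,"y":0.14,"z":-0.106,"ax":0,"ay":0,"az":-0.2,"claw":80},{"x":-0.044,"y":0.2,"z":-0.106,"ax":0,"ay":0,"az":-0.21,"claw":80},{"x":-0.044,"y":0.26,"z":-0.106,"ax":0,"ay":0,"az":-0.21,"claw":80},{"x":-0.044,"y":0.282,"z":-0.106,"ax":0,"ay":0,"az":-0.21,"claw":80},{"x":-0.044,"y":0.282,"z":-0.106,"ax":0,"ay":0,"az":-0.21,"claw":80},{"x":-0.044,"y":0.282,"z":-0.106,"ax":0,"ay":0,"az":-0.21,"claw":80}]'

```text
time: 7.9
position: [0.4568, 0.0876, 0.1803]
orientation: [[0.974, 0.227, 0.001], [0.227, -0.974, 0.0], [0.001, 0.0, -1.0]]
contact_force: [-0.6, 0.7, -0.7]
width: 0.0801
gripper_force: 0.0
```

Run:
```python
from h import *
p=cams.camera("wrist"); s=cams.camera("scene")
cv2.imwrite("pics/c.png",np.hstack([p["color"][:,120:520],cv2.resize(s["color"][110:270,180:340],(400,400),interpolation=cv2.INTER_CUBIC)]))
rect(p,"rubber_stamp",.012)
go((456,87,39,-77))
print(proj(p,[[.456,.087,.067],[.456,.087,.0]]),proj(s,[[.456,.087,.067],[.456,.087,.0]]))
rect(s,"ink_pad",.022); rect(s,"square_tray",.012);
```

```text
rubber_stamp 0.91 c=(455.0,86.2) long 57.1 short 28.8 angle(long vs x) 15.2 px [317. 182.]
rubber_stamp 0.85 c=(356.0,48.4) long 62.6 short 56.2 angle(long vs x) -36.4 px [327. 270.]
rubber_stamp 0.73 c=(382.5,170.1) long 55.9 short 52.4 angle(long vs x) 46.4 px [230. 225.]
now [456.7  88.3 179.8] yaw -76.8 w 80.0 t 8.05
(456, 87, 39, -77) xyz [-0.001  0.002  0.188] a [-0.    -0.     0.002]
[[317.2087084  198.15390258]
 [317.29259332 180.68814764]] [[269.67847724 185.58153003]
 [271.99999722 204.92190767]]
ink_pad 0.9 c=(505.8,284.3) long 98.3 short 84.1 angle(long vs x) -6.8 px [246. 160.]
square_tray 0.91 c=(509.7,293.9) long 148.0 short 139.1 angle(long vs x) 86.2 px [247. 168.]
```

View pics/c.png

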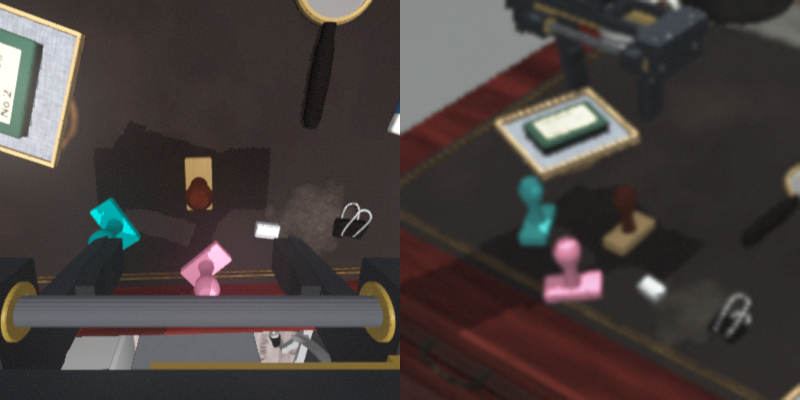

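The picture shows the pad lying flat in the square tray, and the dark red stamp at crop (200,185) under the gripper. I'll descend on it.

Emit:
play_rows --deltas '[{"x":-0.002,"y":0.002,"z":0.06,"ax":0,"ay":0,"az":0,"claw":60},{"x":-0.002,"y":0.002,"z":0.12,"ax":0,"ay":0,"az":0,"claw":60},{"x":-0.002,"y":0.002,"z":0.17,"ax":0,"ay":0,"az":0,"claw":60},{"x":-0.002,"y":0.002,"z":0.188,"ax":0,"ay":0,"az":0,"claw":60},{"x":-0.002,"y":0.002,"z":0.188,"ax":0,"ay":0,"az":0,"claw":20},{"x":-0.002,"y":0.002,"z":0.188,"ax":0,"ay":0,"az":0,"claw":20},{"x":-0.002,"y":0.002,"z":0.188,"ax":0,"ay":0,"az":0,"claw":20},{"x":-0.002,"y":0.002,"z":0.188,"ax":0,"ay":0,"az":0,"claw":20}]' --force 20

```text
time: 8.95
position: [0.456, 0.0857, 0.0397]
orientation: [[0.974, 0.228, 0.002], [0.228, -0.974, -0.0], [0.002, 0.001, -1.0]]
contact_force: [-1.0, -0.2, 0.6]
width: 0.0301
gripper_force: 0.0
```

Run:
```python
from h import *
go((456,87,140,-77),(511,294,140,-96));print(telemetry.read_state()["gripper_force"])
```

```text
now [456.   85.7  39.7] yaw -76.8 w 30.1 t 8.95
(456, 87, 140, -77) xyz [ 0.001 -0.002 -0.134] a [ 0.    -0.001  0.002]
(511, 294, 140, -96) xyz [ 0.135 -0.254 -0.134] a [ 0.    -0.001  0.213]
0.0
```

Emit:
play_rows --deltas '[{"x":0,"y":0,"z":0,"ax":0,"ay":0,"az":0,"claw":20},{"x":0,"y":0,"z":0,"ax":0,"ay":0,"az":0,"claw":20},{"x":0,"y":0,"z":0,"ax":0,"ay":0,"az":0,"claw":20},{"x":0,"y":0,"z":-0.03,"ax":0,"ay":0,"az":0,"claw":20},{"x":0,"y":0,"z":-0.08,"ax":0,"ay":0,"az":0,"claw":20},{"x":0,"y":0,"z":-0.13,"ax":0,"ay":0,"az":0,"claw":20},{"x":0,"y":0,"z":-0.134,"ax":0,"ay":0,"az":0,"claw":20}]'

```text
time: 9.65
position: [0.4571, 0.0855, 0.143]
orientation: [[0.974, 0.227, 0.008], [0.228, -0.974, -0.001], [0.007, 0.002, -1.0]]
contact_force: [0.4, -0.4, -1.3]
width: 0.0214
gripper_force: 19.8
```

Emit:
play_rows --deltas '[{"x":0.03,"y":-0.05,"z":0,"ax":0,"ay":0,"az":0.05,"claw":20},{"x":0.06,"y":-0.1,"z":0,"ax":0,"ay":0,"az":0.1,"claw":20},{"x":0.09,"y":-0.15,"z":0,"ax":0,"ay":0,"az":0.15,"claw":20},{"x":0.12,"y":-0.2,"z":0,"ax":0,"ay":0,"az":0.21,"claw":20},{"x":0.135,"y":-0.24,"z":0,"ax":0,"ay":0,"az":0.213,"claw":20},{"x":0.135,"y":-0.254,"z":0,"ax":0,"ay":0,"az":0.213,"claw":20},{"x":0.135,"y":-0.254,"z":0,"ax":0,"ay":0,"az":0.213,"claw":20}]'

```text
time: 10.35
position: [0.5099, 0.2947, 0.1383]
orientation: [[0.995, -0.103, -0.002], [-0.103, -0.995, -0.001], [-0.002, 0.001, -1.0]]
contact_force: [-0.4, -1.0, -1.0]
width: 0.0211
gripper_force: 19.8
```

Run:
```python
from h import *
p=cams.camera("wrist"); s=cams.camera("scene")
cv2.imwrite("pics/d.png",np.hstack([p["color"][:,120:520],cv2.resize(s["color"][70:230,180:340],(400,400),interpolation=cv2.INTER_CUBIC)]))
rect(p,"ink_pad",.022)
rect(p,"rubber_stamp",.112)
go((511,294,62,-96))
```

```text
ink_pad 0.74 c=(513.2,292.2) long 85.4 short 62.0 angle(long vs x) -5.9 px [321. 173.]
rubber_stamp 0.69 c=(462.5,147.6) long 13.8 short 13.6 angle(long vs x) 84.1 px [560. 290.]
rubber_stamp 0.56 c=(505.3,294.3) long 68.6 short 33.2 angle(long vs x) -5.9 px [318. 243.]
rubber_stamp 0.31 c=(537.9,290.3) long 56.4 short 40.5 angle(long vs x) -6.4 px [320. 175.]
now [510.8 292.8 139.2] yaw -96.1 w 21.3 t 10.55
(511, 294, 62, -96) xyz [ 0.    -0.002  0.103] a [ 0.     0.    -0.001]
```

View pics/d.png

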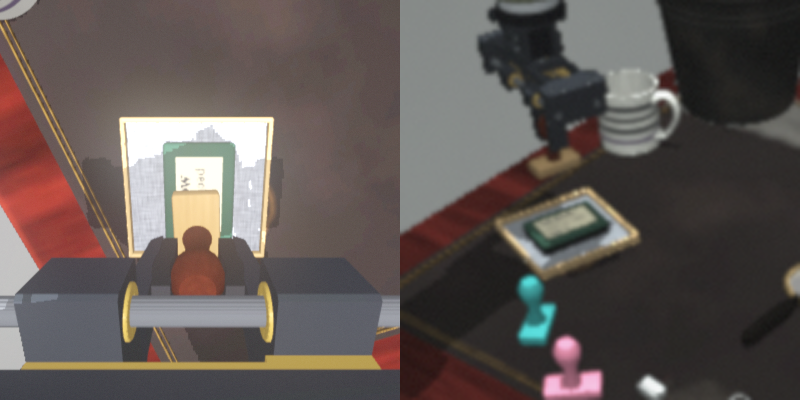

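Emit:
play_rows --deltas '[{"x":0,"y":-0.001,"z":0.05,"ax":0,"ay":0,"az":0,"claw":20},{"x":0,"y":-0.001,"z":0.09,"ax":0,"ay":0,"az":0,"claw":20},{"x":0,"y":-0.001,"z":0.1,"ax":0,"ay":0,"az":0,"claw":20},{"x":0,"y":-0.001,"z":0.103,"ax":0,"ay":0,"az":0,"claw":20},{"x":0,"y":-0.001,"z":0.103,"ax":0,"ay":0,"az":0,"claw":20}]'

```text
time: 11.05
position: [0.5116, 0.2947, 0.0631]
orientation: [[0.994, -0.106, 0.002], [-0.106, -0.994, 0.001], [0.002, -0.001, -1.0]]
contact_force: [-0.1, -0.1, 0.5]
width: 0.0209
gripper_force: 19.8
```

Emit:
play_rows --deltas '[{"x":0,"y":0,"z":0,"ax":0,"ay":0,"az":0,"claw":50},{"x":0,"y":0,"z":0,"ax":0,"ay":0,"az":0,"claw":60},{"x":0,"y":0,"z":0,"ax":0,"ay":0,"az":0,"claw":60},{"x":0,"y":0,"z":-0.05,"ax":0,"ay":0,"az":0,"claw":60},{"x":0,"y":0,"z":-0.1,"ax":0,"ay":0,"az":0,"claw":60},{"x":0,"y":0,"z":-0.16,"ax":0,"ay":0,"az":0,"claw":60},{"x":0,"y":0,"z":-0.2,"ax":0,"ay":0,"az":0,"claw":60},{"x":0,"y":0,"z":-0.2,"ax":0,"ay":0,"az":0,"claw":60}]'

```text
time: 11.85
position: [0.5122, 0.2954, 0.2169]
orientation: [[0.994, -0.105, 0.009], [-0.105, -0.994, 0.003], [0.008, -0.004, -1.0]]
contact_force: [0.1, 0.0, 0.0]
width: 0.0603
gripper_force: 0.0
```

Run:
```python
from h import *
p=cams.camera("wrist"); s=cams.camera("scene")
cv2.imwrite("pics/e.png",np.hstack([p["color"][:,120:520],cv2.resize(s["color"][90:250,180:340],(400,400),interpolation=cv2.INTER_CUBIC)]))
rect(p,"ink_pad",.022);rect(p,"rubber_stamp",.034);rect(p,"square_tray",.012)
go((500,-150,247,-90),(500,-260,247,-90))
```

```text
ink_pad 0.73 c=(510.5,292.6) long 92.9 short 62.9 angle(long vs x) -6.3 px [331. 177.]
rubber_stamp 0.76 c=(510.5,295.1) long 57.5 short 28.8 angle(long vs x) -5.3 px [316. 178.]
rubber_stamp 0.76 c=(400.5,63.0) long 34.6 short 13.9 angle(long vs x) 77.0 px [521. 255.]
rubber_stamp 0.58 c=(401.8,168.1) long 68.4 short 24.9 angle(long vs x) 34.9 px [430. 258.]
square_tray 0.83 c=(510.6,295.1) long 131.4 short 130.7 angle(long vs x) 84.1 px [292. 162.]
now [510.4 294.7 210.5] yaw -96.0 w 59.9 t 12.1
(500, -150, 247, -90) xyz [ 0.048  0.591 -0.048] a [ 0.001  0.002 -0.067]
(500, -260, 247, -90) xyz [ 0.064  0.737 -0.048] a [ 0.001  0.002 -0.067]
```

View pics/e.png

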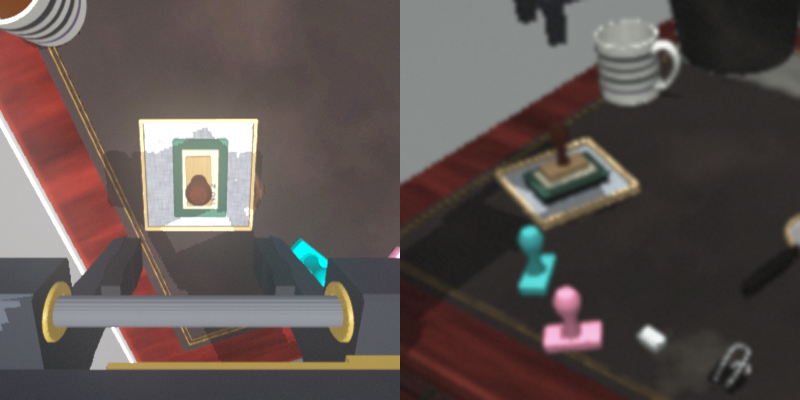

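Emit:
play_rows --deltas '[{"x":0,"y":0.06,"z":-0.048,"ax":0,"ay":0,"az":-0.03,"claw":88},{"x":-0.01,"y":0.12,"z":-0.048,"ax":0,"ay":0,"az":-0.067,"claw":88},{"x":-0.01,"y":0.18,"z":-0.048,"ax":0,"ay":0,"az":-0.067,"claw":88},{"x":-0.01,"y":0.24,"z":-0.048,"ax":0,"ay":0,"az":-0.067,"claw":88},{"x":-0.02,"y":0.3,"z":-0.048,"ax":0,"ay":0,"az":-0.067,"claw":88},{"x":-0.02,"y":0.36,"z":-0.048,"ax":0,"ay":0,"az":-0.067,"claw":88},{"x":-0.02,"y":0.42,"z":-0.048,"ax":0,"ay":0,"az":-0.067,"claw":88},{"x":-0.02,"y":0.48,"z":-0.048,"ax":0,"ay":0,"az":-0.067,"claw":88}]'

```text
time: 12.9
position: [0.4573, -0.0632, 0.2471]
orientation: [[1.0, 0.0, -0.002], [0.0, -1.0, 0.001], [-0.002, -0.001, -1.0]]
contact_force: [-0.3, -0.5, -0.7]
width: 0.088
gripper_force: 0.0
```

Run:
```python
from h import *
p=cams.camera("wrist")
for n,z in [("magnifier",.01),("binder_clip",.014),("eraser",.011),("sharpener",.012)]: rect(p,n,z)
go((430,-250,247,-90))
```

```text
magnifier 0.86 c=(589.5,7.5) long 108.9 short 63.1 angle(long vs x) 0.0 px [264.  37.]
binder_clip 0.61 c=(450.7,-88.8) long 37.1 short 32.4 angle(long vs x) 11.1 px [337. 179.]
eraser 0.79 c=(574.6,-100.6) long 48.7 short 21.8 angle(long vs x) -3.3 px [348.  66.]
eraser 0.59 c=(589.4,7.3) long 108.6 short 60.7 angle(long vs x) 0.0 px [264.  36.]
sharpener 0.59 c=(421.3,-1.5) long 27.3 short 17.9 angle(long vs x) -84.0 px [267. 200.]
sharpener 0.59 c=(575.0,-101.1) long 47.3 short 20.1 angle(long vs x) -3.4 px [347.  67.]
sharpener 0.19 c=(638.2,-129.1) long 47.6 short 10.4 angle(long vs x) -90.0 px [377.   4.]
now [458.  -61.2 247.3] yaw -90.0 w 88.1 t 13.15
(430, -250, 247, -90) xyz [-0.037  0.252  0.   ] a [-0.001  0.001 -0.   ]
```

Emit:
play_rows --deltas '[{"x":-0.01,"y":0.06,"z":0,"ax":0,"ay":0,"az":0,"claw":88},{"x":-0.02,"y":0.12,"z":0,"ax":0,"ay":0,"az":0,"claw":88},{"x":-0.037,"y":0.18,"z":0,"ax":0,"ay":0,"az":0,"claw":88},{"x":-0.037,"y":0.24,"z":0,"ax":0,"ay":0,"az":0,"claw":88},{"x":-0.037,"y":0.25,"z":0,"ax":0,"ay":0,"az":0,"claw":88},{"x":-0.037,"y":0.25,"z":0,"ax":0,"ay":0,"az":0,"claw":88},{"x":-0.037,"y":0.25,"z":0,"ax":0,"ay":0,"az":0,"claw":88}]'

```text
time: 13.85
position: [0.4308, -0.2473, 0.2478]
orientation: [[1.0, 0.002, -0.0], [0.002, -1.0, 0.001], [-0.0, -0.001, -1.0]]
contact_force: [1.4, 1.0, -0.2]
width: 0.0882
gripper_force: 0.0
```

Run:
```python
from h import *
p=cams.camera("wrist"); cv2.imwrite("pics/f.png",p["color"])
o,_=rect(p,"bay_tray",.012); rect(p,"eraser",.011);rect(p,"binder_clip",.014)
cx,cy,a,b,t=o[0]; T=np.radians(t)
M=np.array([[np.cos(T),-np.sin(T)],[np.sin(T),np.cos(T)]])
for n,v in dict(long=(0,37),large=(-41,-49),small=(56,-49)).items(): print(n,np.round(M@v+[cx,cy],1))
go((574.8,-100.3,247,-93.5))
```

```text
bay_tray 0.93 c=(509.9,-274.8) long 197.3 short 175.9 angle(long vs x) 4.5 px [339.  93.]
eraser 0.66 c=(574.2,-103.0) long 48.8 short 24.2 angle(long vs x) -3.5 px [185.  42.]
binder_clip 0.59 c=(443.3,-92.5) long 34.4 short 21.2 angle(long vs x) -81.8 px [192. 158.]
long [ 507.  -237.9]
large [ 472.8 -326.8]
small [ 569.5 -319.2]
now [ 430.7 -247.8  248.2] yaw -89.9 w 87.7 t 14.05
(574.8, -100.3, 247, -93.5) xyz [ 0.193 -0.196  0.002] a [-0.   -0.    0.04]
```

View pics/f.png

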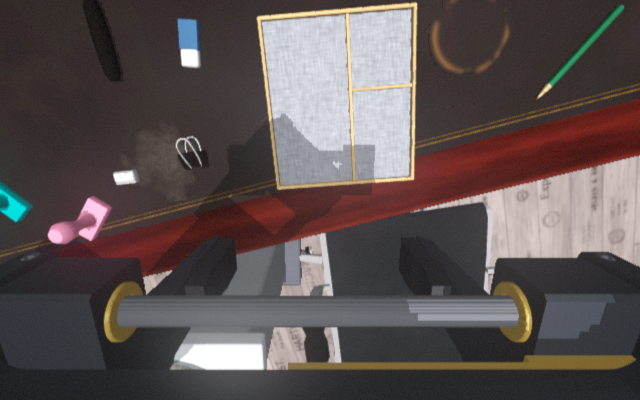

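Emit:
play_rows --deltas '[{"x":0.045,"y":-0.045,"z":0,"ax":0,"ay":0,"az":0.04,"claw":50},{"x":0.09,"y":-0.09,"z":0,"ax":0,"ay":0,"az":0.04,"claw":50},{"x":0.135,"y":-0.135,"z":0,"ax":0,"ay":0,"az":0.04,"claw":50},{"x":0.18,"y":-0.18,"z":0.04,"ax":0,"ay":0,"az":0.04,"claw":50},{"x":0.193,"y":-0.196,"z":0.09,"ax":0,"ay":0,"az":0.04,"claw":50},{"x":0.193,"y":-0.196,"z":0.13,"ax":0,"ay":0,"az":0.04,"claw":50},{"x":0.193,"y":-0.196,"z":0.15,"ax":0,"ay":0,"az":0.04,"claw":50},{"x":0.193,"y":-0.196,"z":0.15,"ax":0,"ay":0,"az":0.04,"claw":50}]'

```text
time: 14.85
position: [0.5743, -0.1008, 0.1335]
orientation: [[0.998, -0.062, -0.004], [-0.062, -0.998, 0.002], [-0.004, -0.001, -1.0]]
contact_force: [-0.4, 0.8, 0.5]
width: 0.05
gripper_force: 0.0
```

Run:
```python
from h import *
p=cams.camera("wrist")
o,_=rect(p,"eraser",.011)
rect(p,"magnifier",.01)
go((o[0][0],o[0][1],11.5,o[0][4]-90))
```

```text
eraser 0.63 c=(576.2,-101.1) long 48.6 short 19.9 angle(long vs x) -2.9 px [317. 190.]
magnifier 0.63 c=(623.6,-9.0) long 164.7 short 76.4 angle(long vs x) 21.9 px [190. 106.]
now [ 575.6 -102.   136.8] yaw -93.6 w 49.6 t 15.0
(576.223388671875, -101.06477355957031, 11.5, -92.91836547851562) xyz [ 0.    -0.001  0.167] a [ 0.    -0.001 -0.007]
```

Emit:
play_rows --deltas '[{"x":0,"y":0,"z":0.06,"ax":0,"ay":0,"az":0,"claw":50},{"x":0,"y":0,"z":0.12,"ax":0,"ay":0,"az":0,"claw":50},{"x":0,"y":0,"z":0.155,"ax":0,"ay":0,"az":0,"claw":50},{"x":0,"y":0,"z":0.165,"ax":0,"ay":0,"az":0,"claw":50},{"x":0,"y":0,"z":0.165,"ax":0,"ay":0,"az":0,"claw":15},{"x":0,"y":0,"z":0.165,"ax":0,"ay":0,"az":0,"claw":15},{"x":0,"y":0,"z":0.165,"ax":0,"ay":0,"az":0,"claw":15},{"x":0,"y":0,"z":0.165,"ax":0,"ay":0,"az":0,"claw":15}]' --force 10

```text
time: 15.8
position: [0.5757, -0.1023, 0.0131]
orientation: [[0.998, -0.063, 0.002], [-0.063, -0.998, -0.001], [0.002, 0.001, -1.0]]
contact_force: [1.1, -1.1, 4.7]
width: 0.0205
gripper_force: 10.0
```

Emit:
play_rows --deltas '[{"x":0,"y":0,"z":0,"ax":0,"ay":0,"az":0,"claw":15},{"x":0,"y":0,"z":0,"ax":0,"ay":0,"az":0,"claw":15},{"x":0,"y":0,"z":-0.05,"ax":0,"ay":0,"az":0,"claw":15},{"x":0,"y":0,"z":-0.1,"ax":0,"ay":0,"az":0,"claw":15},{"x":0,"y":0.04,"z":-0.13,"ax":0,"ay":0,"az":-0.09,"claw":15},{"x":0,"y":0.09,"z":-0.13,"ax":0,"ay":0,"az":-0.18,"claw":15},{"x":0,"y":0.14,"z":-0.13,"ax":0,"ay":0,"az":-0.27,"claw":15},{"x":0,"y":0.18,"z":-0.13,"ax":0,"ay":0,"az":-0.36,"claw":15}]'

```text
time: 16.6
position: [0.5664, -0.2387, 0.1099]
orientation: [[0.874, 0.486, 0.001], [0.486, -0.874, -0.001], [0.0, 0.001, -1.0]]
contact_force: [0.7, 0.5, -0.3]
width: 0.0205
gripper_force: 10.0
```

Run:
```python
from h import *
go((569.5,-319.2,110,4.5))
```

```text
now [ 566.4 -238.7  109.9] yaw -60.9 w 20.5 t 16.6
(569.5, -319.2, 110, 4.5) xyz [-0.049  0.096 -0.   ] a [ 0.001  0.    -0.727]
```

Emit:
play_rows --deltas '[{"x":-0.02,"y":0.04,"z":0,"ax":0,"ay":0,"az":-0.09,"claw":15},{"x":-0.049,"y":0.096,"z":0,"ax":0,"ay":0,"az":-0.18,"claw":15},{"x":-0.049,"y":0.096,"z":0,"ax":0,"ay":0,"az":-0.27,"claw":15},{"x":-0.049,"y":0.096,"z":0,"ax":0,"ay":0,"az":-0.36,"claw":15},{"x":-0.049,"y":0.096,"z":0,"ax":0,"ay":0,"az":-0.45,"claw":15},{"x":-0.049,"y":0.096,"z":0,"ax":0,"ay":0,"az":-0.54,"claw":15},{"x":-0.049,"y":0.096,"z":0,"ax":0,"ay":0,"az":-0.63,"claw":15},{"x":-0.049,"y":0.096,"z":0,"ax":0,"ay":0,"az":-0.727,"claw":15}]'

```text
time: 17.4
position: [0.5691, -0.3176, 0.1096]
orientation: [[-0.077, 0.997, 0.0], [0.997, 0.077, -0.0], [-0.0, 0.0, -1.0]]
contact_force: [0.9, -0.7, -0.6]
width: 0.0207
gripper_force: 10.0
```

Run:
```python
from h import *
p=cams.camera("wrist"); rect(p,"eraser",.1)
go((569.5,-319.2,16,4.5))
```

```text
eraser 0.65 c=(568.7,-319.5) long 51.4 short 21.8 angle(long vs x) -85.5 px [315. 249.]
now [ 569.1 -317.6  109.5] yaw 4.2 w 20.9 t 17.5
(569.5, -319.2, 16, 4.5) xyz [-0.002  0.     0.125] a [ 0.     0.    -0.004]
```

Emit:
play_rows --deltas '[{"x":-0.002,"y":0,"z":0.06,"ax":0,"ay":0,"az":0,"claw":15},{"x":-0.002,"y":0,"z":0.11,"ax":0,"ay":0,"az":0,"claw":15},{"x":-0.002,"y":0,"z":0.123,"ax":0,"ay":0,"az":0,"claw":15},{"x":-0.002,"y":0,"z":0.125,"ax":0,"ay":0,"az":0,"claw":15},{"x":-0.002,"y":0,"z":0.125,"ax":0,"ay":0,"az":0,"claw":32},{"x":-0.002,"y":0,"z":0.125,"ax":0,"ay":0,"az":0,"claw":32},{"x":-0.002,"y":0,"z":0.08,"ax":0,"ay":0,"az":0,"claw":32},{"x":-0.002,"y":0,"z":0.02,"ax":0,"ay":0,"az":0,"claw":32}]'

```text
time: 18.3
position: [0.5686, -0.3186, 0.0942]
orientation: [[-0.071, 0.998, -0.003], [0.998, 0.071, 0.002], [0.002, -0.002, -1.0]]
contact_force: [0.3, -0.1, -0.3]
width: 0.0322
gripper_force: 0.0
```

Run:
```python
from h import *
p=cams.camera("wrist"); rect(p,"eraser",.015); rect(p,"bay_tray",.012)
go((446,-150,200,4.5))
```

```text
eraser 0.73 c=(568.6,-318.0) long 49.7 short 21.9 angle(long vs x) -85.1 px [316. 207.]
bay_tray 0.6 c=(510.6,-275.9) long 197.5 short 175.9 angle(long vs x) 4.3 px [236. 121.]
now [ 570.5 -320.    98.3] yaw 4.1 w 32.0 t 18.45
(446, -150, 200, 4.5) xyz [ 0.237 -0.149 -0.138] a [ 0.003  0.003 -0.005]
```

Emit:
play_rows --deltas '[{"x":0.02,"y":-0.01,"z":-0.06,"ax":0,"ay":0,"az":0,"claw":60},{"x":0.07,"y":-0.05,"z":-0.09,"ax":0,"ay":0,"az":0,"claw":60},{"x":0.12,"y":-0.08,"z":-0.09,"ax":0,"ay":0,"az":0,"claw":60},{"x":0.17,"y":-0.11,"z":-0.09,"ax":0,"ay":0,"az":0,"claw":60},{"x":0.22,"y":-0.149,"z":-0.09,"ax":0,"ay":0,"az":0,"claw":60},{"x":0.237,"y":-0.149,"z":-0.09,"ax":0,"ay":0,"az":0,"claw":60},{"x":0.237,"y":-0.149,"z":-0.09,"ax":0,"ay":0,"az":0,"claw":60}]'

```text
time: 19.15
position: [0.445, -0.1487, 0.1619]
orientation: [[-0.072, 0.997, 0.0], [0.997, 0.072, 0.0], [0.0, 0.0, -1.0]]
contact_force: [-0.3, -0.1, 0.2]
width: 0.0602
gripper_force: 0.0
```

Run:
```python
from h import *
p=cams.camera("wrist"); 
o,_=rect(p,"binder_clip",.01)
# rectified top view at z=14mm, 4 px/mm, x right, y up, centred (446,-89)
xs=np.arange(-50,50,.2)
X,Y=np.meshgrid(446+xs,-89-xs); q=proj(p,np.c_[X.ravel(),Y.ravel(),np.full(X.size,14.)]/1000).reshape(X.shape+(2,)).astype(np.float32)
im=cv2.remap(p["color"],q[...,0],q[...,1],cv2.INTER_CUBIC); im=cv2.convertScaleAbs(im,alpha=2.2,beta=0)
for k in range(-40,41,20):
    u=int((k+50)/.2); cv2.line(im,(u,0),(u,6),(0,255,0)); cv2.line(im,(0,u),(6,u),(0,255,0))
cv2.imwrite("pics/g.png",im)
go((446,-89,150,0))
```

```text
binder_clip 0.85 c=(451.9,-90.5) long 43.1 short 32.0 angle(long vs x) 4.2 px [321. 128.]
binder_clip 0.31 c=(677.5,-129.6) long 90.0 short 73.0 angle(long vs x) -10.0 px [554. 183.]
now [ 446.1 -150.7  161.8] yaw 4.1 w 59.8 t 19.25
(446, -89, 150, 0) xyz [0.082 0.006 0.016] a [0.001 0.    0.045]
```

View pics/g.png

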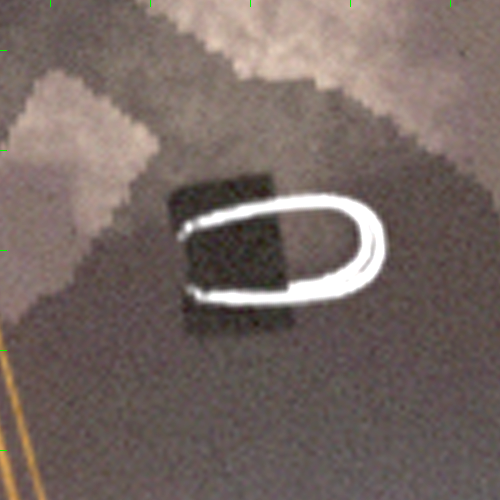

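The rectified crop (5 px/mm) shows the clip body as a black rectangle centred at about (230,256). Its 32 mm side points along -82°, and the wires loop towards +x.

Emit:
play_rows --deltas '[{"x":0.04,"y":0.003,"z":0,"ax":0,"ay":0,"az":0.09,"claw":60},{"x":0.081,"y":0.006,"z":0,"ax":0,"ay":0,"az":0.185,"claw":60},{"x":0.081,"y":0.006,"z":0,"ax":0,"ay":0,"az":0.28,"claw":60},{"x":0.081,"y":0.006,"z":0,"ax":0,"ay":0,"az":0.375,"claw":60},{"x":0.081,"y":0.006,"z":0,"ax":0,"ay":0,"az":0.47,"claw":60},{"x":0.081,"y":0.006,"z":0.03,"ax":0,"ay":0,"az":0.565,"claw":60},{"x":0.081,"y":0.006,"z":0.06,"ax":0,"ay":0,"az":0.66,"claw":60},{"x":0.081,"y":0.006,"z":0.1,"ax":0,"ay":0,"az":0.755,"claw":60}]'

```text
time: 20.05
position: [0.4469, -0.0905, 0.0861]
orientation: [[0.901, 0.434, 0.003], [0.434, -0.901, -0.001], [0.002, 0.002, -1.0]]
contact_force: [1.2, -0.6, 0.1]
width: 0.0599
gripper_force: 0.0
```

Run:
```python
from h import *
cams.camera("side")
go((446,-89.6,12,-82))
```

```text
now [444.8 -89.5  82. ] yaw -64.7 w 60.1 t 20.1
(446, -89.6, 12, -82) xyz [0.002 0.001 0.093] a [-0.002  0.002  0.192]
```

Emit:
play_rows --deltas '[{"x":0.001,"y":0,"z":0,"ax":0,"ay":0,"az":0.09,"claw":50},{"x":0.001,"y":0,"z":0,"ax":0,"ay":0,"az":0.192,"claw":50},{"x":0.001,"y":0,"z":0.05,"ax":0,"ay":0,"az":0.192,"claw":50},{"x":0.001,"y":0,"z":0.09,"ax":0,"ay":0,"az":0.192,"claw":50},{"x":0.001,"y":0,"z":0.095,"ax":0,"ay":0,"az":0.192,"claw":50},{"x":0.001,"y":0,"z":0.095,"ax":0,"ay":0,"az":0.192,"claw":50}]'

```text
time: 20.7
position: [0.4465, -0.0892, 0.0155]
orientation: [[0.988, 0.155, -0.001], [0.155, -0.988, 0.0], [-0.001, -0.0, -1.0]]
contact_force: [0.9, -0.2, 0.9]
width: 0.0501
gripper_force: 0.0
```

Run:
```python
from h import *
go((446,-89.6,12,-82)); cams.camera("side"); go((446,-89.6,12,-82))
```

```text
now [446.5 -89.2  15.5] yaw -81.1 w 50.1 t 20.7
(446, -89.6, 12, -82) xyz [-0.001  0.     0.005] a [-0.    0.    0.01]
now [446.8 -89.2  16.2] yaw -81.1 w 49.7 t 20.75
(446, -89.6, 12, -82) xyz [-0.001  0.     0.006] a [ 0.   -0.    0.01]
```

Lower by 4 mm, grasp, lift, and start toward the larger short bay.

Emit:
play_rows --deltas '[{"x":0,"y":0,"z":0.005,"ax":0,"ay":0,"az":0,"claw":50},{"x":0,"y":0,"z":0.005,"ax":0,"ay":0,"az":0,"claw":26},{"x":0,"y":0,"z":0.005,"ax":0,"ay":0,"az":0,"claw":26},{"x":0,"y":0,"z":0.005,"ax":0,"ay":0,"az":0,"claw":26},{"x":0,"y":0,"z":0.005,"ax":0,"ay":0,"az":0,"claw":26},{"x":0,"y":0,"z":0.005,"ax":0,"ay":0,"az":0,"claw":26},{"x":0,"y":0,"z":-0.05,"ax":0,"ay":0,"az":0,"claw":26},{"x":0,"y":0,"z":-0.1,"ax":0,"ay":0,"az":0,"claw":26}]' --force 10

```text
time: 21.55
position: [0.4455, -0.0883, 0.0913]
orientation: [[0.988, 0.154, -0.002], [0.154, -0.988, 0.001], [-0.002, -0.001, -1.0]]
contact_force: [0.2, 0.4, -0.4]
width: 0.0318
gripper_force: 10.0
```

Run:
```python
from h import *
cams.camera("side")
go((472.8,-326.8,100,4.5))
```

```text
now [447.8 -89.2  96.5] yaw -81.1 w 31.9 t 21.6
(472.8, -326.8, 100, 4.5) xyz [-0.016  0.318 -0.003] a [ 0.005 -0.001 -0.951]
```

Emit:
play_rows --deltas '[{"x":0,"y":0.04,"z":-0.003,"ax":0,"ay":0,"az":-0.09,"claw":26},{"x":0,"y":0.08,"z":-0.003,"ax":0,"ay":0,"az":-0.18,"claw":26},{"x":0,"y":0.12,"z":-0.003,"ax":0,"ay":0,"az":-0.27,"claw":26},{"x":0,"y":0.16,"z":-0.003,"ax":0,"ay":0,"az":-0.36,"claw":26},{"x":-0.01,"y":0.2,"z":-0.003,"ax":0,"ay":0,"az":-0.45,"claw":26},{"x":-0.01,"y":0.24,"z":-0.003,"ax":0,"ay":0,"az":-0.54,"claw":26},{"x":-0.01,"y":0.28,"z":-0.003,"ax":0,"ay":0,"az":-0.63,"claw":26},{"x":-0.016,"y":0.318,"z":-0.003,"ax":0,"ay":0,"az":-0.72,"claw":26}]'

```text
time: 22.4
position: [0.471, -0.3273, 0.0925]
orientation: [[0.276, 0.961, 0.0], [0.961, -0.276, 0.0], [0.0, 0.0, -1.0]]
contact_force: [-0.2, 0.6, 0.4]
width: 0.032
gripper_force: 10.0
```

Run:
```python
from h import *
cams.camera("side")
go((472.8,-326.8,90,4.5))
```

```text
now [ 470.8 -331.4   92.5] yaw -15.6 w 31.7 t 22.45
(472.8, -326.8, 90, 4.5) xyz [0.007 0.001 0.003] a [ 0.001  0.002 -0.224]
```

Emit:
play_rows --deltas '[{"x":0.003,"y":0.001,"z":0,"ax":0,"ay":0,"az":-0.09,"claw":26},{"x":0.003,"y":0.001,"z":0,"ax":0,"ay":0,"az":-0.18,"claw":26},{"x":0.003,"y":0.001,"z":0,"ax":0,"ay":0,"az":-0.224,"claw":26},{"x":0.003,"y":0.001,"z":0,"ax":0,"ay":0,"az":-0.224,"claw":26},{"x":0.003,"y":0.001,"z":0,"ax":0,"ay":0,"az":-0.224,"claw":26}]'

```text
time: 22.95
position: [0.4721, -0.3239, 0.0926]
orientation: [[-0.064, 0.998, -0.0], [0.998, 0.064, 0.0], [0.0, -0.0, -1.0]]
contact_force: [0.9, 0.3, -0.7]
width: 0.0318
gripper_force: 10.0
```

Run:
```python
from h import *
p=cams.camera("wrist");rect(p,"binder_clip",.09);rect(p,"bay_tray",.012)
go((472.8,-326.8,16.5,4.5))
```

```text
binder_clip 0.56 c=(471.1,-316.6) long 40.7 short 32.6 angle(long vs x) -86.3 px [314. 256.]
bay_tray 0.62 c=(510.3,-275.1) long 198.1 short 175.5 angle(long vs x) 4.4 px [379. 117.]
now [ 472.2 -324.    92.7] yaw 3.8 w 32.0 t 23.1
(472.8, -326.8, 16.5, 4.5) xyz [-0.004  0.001  0.102] a [-0.    -0.    -0.008]
```

Emit:
play_rows --deltas '[{"x":-0.005,"y":0.001,"z":0.05,"ax":0,"ay":0,"az":0,"claw":26},{"x":-0.005,"y":0.001,"z":0.09,"ax":0,"ay":0,"az":0,"claw":26},{"x":-0.005,"y":0.001,"z":0.1,"ax":0,"ay":0,"az":0,"claw":26},{"x":-0.005,"y":0.001,"z":0.1,"ax":0,"ay":0,"az":0,"claw":26}]'

```text
time: 23.5
position: [0.4728, -0.3275, 0.0172]
orientation: [[-0.066, 0.998, -0.001], [0.998, 0.066, 0.001], [0.001, -0.001, -1.0]]
contact_force: [0.4, -1.2, -0.1]
width: 0.0318
gripper_force: 10.0
```

Emit:
play_rows --deltas '[{"x":0,"y":0,"z":0,"ax":0,"ay":0,"az":0,"claw":48},{"x":0,"y":0,"z":0,"ax":0,"ay":0,"az":0,"claw":48},{"x":0,"y":0,"z":0,"ax":0,"ay":0,"az":0,"claw":48},{"x":0,"y":0,"z":-0.05,"ax":0,"ay":0,"az":0,"claw":48},{"x":0,"y":0,"z":-0.11,"ax":0,"ay":0,"az":0,"claw":48},{"x":0.0,"y":0,"z":-0.17,"ax":0,"ay":0,"az":0,"claw":48},{"x":0.0,"y":0,"z":-0.2,"ax":0,"ay":0,"az":0,"claw":48},{"x":0.0,"y":0,"z":-0.2,"ax":0,"ay":0,"az":0,"claw":48}]'

```text
time: 24.3
position: [0.4741, -0.3286, 0.1717]
orientation: [[-0.067, 0.998, 0.005], [0.998, 0.067, -0.006], [-0.006, 0.005, -1.0]]
contact_force: [0.0, -0.3, 0.1]
width: 0.0479
gripper_force: 0.0
```

```bash
cat >> h.py <<'E'
def top(p,c,h,z,f,mm=.4,gain=1.5):
    xs=np.arange(-h,h,mm); X,Y=np.meshgrid(c[0]+xs,c[1]-xs)
    q=proj(p,np.c_[X.ravel(),Y.ravel(),np.full(X.size,z)]/1000).reshape(X.shape+(2,)).astype(np.float32)
    im=cv2.convertScaleAbs(cv2.remap(p["color"],q[...,0],q[...,1],cv2.INTER_CUBIC),alpha=gain)
    cv2.imwrite(f,im)
E
python3 - <<'E'
from h import *
p=cams.camera("wrist");rect(p,"binder_clip",.014);rect(p,"bay_tray",.012);rect(p,"eraser",.015)
top(p,(510,-275),120,14,"pics/i.png",.4,1)
go((600,-60,240,-80))
E
```

```text
binder_clip 0.86 c=(472.8,-328.5) long 30.5 short 26.0 angle(long vs x) 3.8 px [316. 186.]
bay_tray 0.69 c=(510.3,-275.9) long 198.8 short 176.6 angle(long vs x) 4.6 px [357. 115.]
bay_tray 0.49 c=(568.0,-320.0) long 49.1 short 23.8 angle(long vs x) -86.2 px [408. 179.]
eraser 0.65 c=(567.6,-319.2) long 48.8 short 24.2 angle(long vs x) -85.3 px [408. 181.]
now [ 472.7 -327.3  166.4] yaw 3.8 w 48.3 t 24.5
(600, -60, 240, -80) xyz [ 0.345  0.193 -0.098] a [-0.002 -0.     0.931]
```

View pics/i.png

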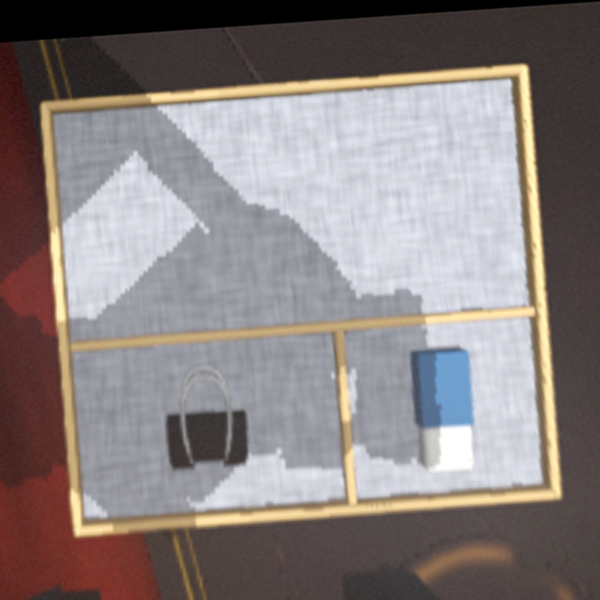

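The tray crop shows the clip body at (207,440) and the eraser at (442,410), both lying flat in their bays. Next is the magnifier.

Emit:
play_rows --deltas '[{"x":0.05,"y":0.02,"z":-0.03,"ax":0,"ay":0,"az":0.09,"claw":48},{"x":0.1,"y":0.04,"z":-0.06,"ax":0,"ay":0,"az":0.18,"claw":48},{"x":0.16,"y":0.06,"z":-0.098,"ax":0,"ay":0,"az":0.27,"claw":48},{"x":0.22,"y":0.08,"z":-0.098,"ax":0,"ay":0,"az":0.36,"claw":48},{"x":0.28,"y":0.1,"z":-0.098,"ax":0,"ay":0,"az":0.45,"claw":48},{"x":0.34,"y":0.12,"z":-0.098,"ax":0,"ay":0,"az":0.54,"claw":48},{"x":0.4,"y":0.145,"z":-0.098,"ax":0,"ay":0,"az":0.63,"claw":48},{"x":0.434,"y":0.145,"z":-0.098,"ax":0,"ay":0,"az":0.72,"claw":48}]'

```text
time: 25.3
position: [0.5604, 0.0065, 0.2396]
orientation: [[0.87, 0.493, -0.002], [0.493, -0.87, 0.001], [-0.002, -0.002, -1.0]]
contact_force: [-0.2, -0.3, 0.9]
width: 0.0481
gripper_force: 0.0
```

Run:
```python
from h import *
p=cams.camera("wrist");rect(p,"magnifier",.01)
top(p,(620,10),100,10,"pics/j.png",.3,2)
go((590,0,120,-81))
r=cams.regions_of("magnifier",p)[0]["mask"]
v,u=np.nonzero(r);w=at(p,np.c_[u,v],.01)[:,:2]*1000
print(w.min(0),w.max(0))
for lo in range(540,720,15):
    k=w[(w[:,0]>lo)&(w[:,0]<lo+15)]
    if len(k): print(lo+7,np.round([k[:,1].min(),k[:,1].mean(),k[:,1].max()],1))
```

```text
magnifier 0.97 c=(620.6,13.5) long 165.4 short 75.1 angle(long vs x) -5.8 px [356.  97.]
magnifier 0.61 c=(510.6,293.1) long 138.1 short 135.5 angle(long vs x) 84.2 px [105.  56.]
now [559.6   8.  239.8] yaw -60.2 w 48.1 t 25.4
(590, 0, 120, -81) xyz [0.03 0.03 0.16] a [-0.001  0.001  0.231]
[535.26292389 -28.5978995 ] [703.32508934  46.59729473]
547 [-16.8  -8.3   0.8]
562 [-15.9  -6.2   4. ]
577 [-14.2  -4.2   5.9]
592 [-12.2  -2.3   7.5]
607 [-9.9  0.   8.5]
622 [-5.   3.8 20.9]
637 [-22.3   9.3  40.2]
652 [-28.    9.6  45.8]
667 [-28.6   9.5  46.6]
682 [-27.1   9.3  44.4]
697 [-19.1   8.7  36. ]
```

View pics/j.png

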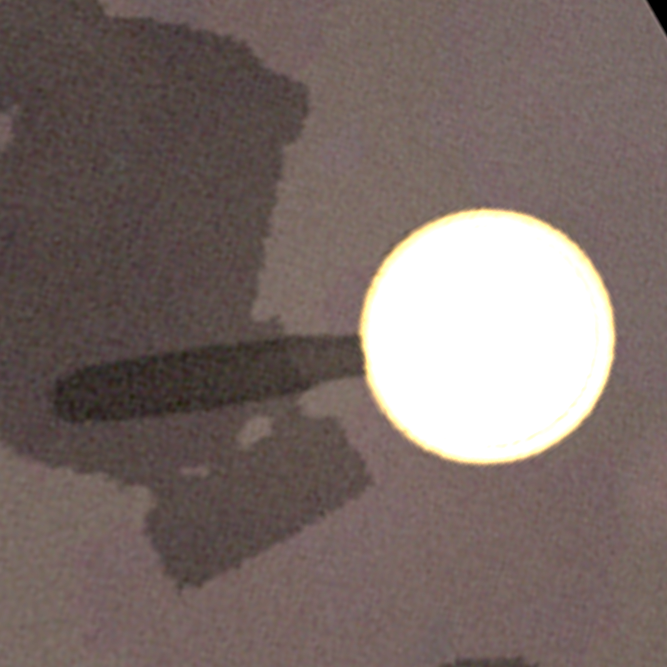

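Emit:
play_rows --deltas '[{"x":0.02,"y":0.02,"z":0.03,"ax":0,"ay":0,"az":0.09,"claw":50},{"x":0.041,"y":0.035,"z":0.06,"ax":0,"ay":0,"az":0.18,"claw":50},{"x":0.041,"y":0.035,"z":0.1,"ax":0,"ay":0,"az":0.244,"claw":50},{"x":0.041,"y":0.035,"z":0.14,"ax":0,"ay":0,"az":0.244,"claw":50},{"x":0.041,"y":0.035,"z":0.16,"ax":0,"ay":0,"az":0.244,"claw":50},{"x":0.041,"y":0.035,"z":0.16,"ax":0,"ay":0,"az":0.244,"claw":50}]'

```text
time: 26.05
position: [0.5984, -0.0046, 0.1183]
orientation: [[0.991, 0.137, -0.006], [0.137, -0.991, 0.001], [-0.006, -0.002, -1.0]]
contact_force: [0.0, 0.4, 0.6]
width: 0.05
gripper_force: 0.0
```

Run:
```python
from h import *
p=cams.camera("wrist")
go((600,0.1,12,-82.2))
```

```text
now [599.2  -4.5 120.1] yaw -82.1 w 50.1 t 26.1
(600, 0.1, 12, -82.2) xyz [ 0.002 -0.006  0.144] a [-0.     0.002  0.001]
```

Emit:
play_rows --deltas '[{"x":0.001,"y":-0.005,"z":0.05,"ax":0,"ay":0,"az":0,"claw":50},{"x":0.001,"y":-0.005,"z":0.1,"ax":0,"ay":0,"az":0,"claw":50},{"x":0.001,"y":-0.005,"z":0.135,"ax":0,"ay":0,"az":0,"claw":50},{"x":0.001,"y":-0.005,"z":0.143,"ax":0,"ay":0,"az":0,"claw":50},{"x":0.001,"y":-0.005,"z":0.143,"ax":0,"ay":0,"az":0,"claw":14},{"x":0.001,"y":-0.005,"z":0.143,"ax":0,"ay":0,"az":0,"claw":14},{"x":0.001,"y":-0.005,"z":0.143,"ax":0,"ay":0,"az":0,"claw":14},{"x":0.001,"y":-0.005,"z":0.143,"ax":0,"ay":0,"az":0,"claw":14}]' --force 40

```text
time: 26.9
position: [0.6005, 0.0005, 0.0152]
orientation: [[0.991, 0.137, 0.002], [0.137, -0.991, -0.0], [0.002, 0.001, -1.0]]
contact_force: [-0.4, -0.8, -0.1]
width: 0.02
gripper_force: 0.0
```

Emit:
play_rows --deltas '[{"x":0,"y":0,"z":0,"ax":0,"ay":0,"az":0,"claw":14},{"x":0,"y":0,"z":0,"ax":0,"ay":0,"az":0,"claw":14},{"x":0,"y":0,"z":-0.03,"ax":0,"ay":0,"az":0,"claw":14},{"x":0,"y":0,"z":-0.08,"ax":0,"ay":0,"az":0,"claw":14},{"x":0,"y":0,"z":-0.13,"ax":0,"ay":0,"az":0,"claw":14},{"x":0,"y":0,"z":-0.15,"ax":0,"ay":0,"az":0,"claw":14},{"x":0,"y":0,"z":-0.15,"ax":0,"ay":0,"az":0,"claw":14}]'

```text
time: 27.6
position: [0.6007, 0.0005, 0.1287]
orientation: [[0.991, 0.137, 0.004], [0.137, -0.991, -0.001], [0.004, 0.001, -1.0]]
contact_force: [-0.2, -0.3, -1.5]
width: 0.0159
gripper_force: 40.0
```

Run:
```python
from h import *
p=cams.camera("wrist")
go((487.5,-240.1,125,-85.5))
```

```text
now [599.9   0.6 126.7] yaw -82.1 w 16.0 t 27.65
(487.5, -240.1, 125, -85.5) xyz [-0.192  0.297  0.002] a [ 0.    -0.001  0.037]
```

Emit:
play_rows --deltas '[{"x":-0.04,"y":0.05,"z":0,"ax":0,"ay":0,"az":0.02,"claw":14},{"x":-0.07,"y":0.1,"z":0,"ax":0,"ay":0,"az":0.037,"claw":14},{"x":-0.1,"y":0.15,"z":0,"ax":0,"ay":0,"az":0.037,"claw":14},{"x":-0.13,"y":0.2,"z":0,"ax":0,"ay":0,"az":0.037,"claw":14},{"x":-0.16,"y":0.25,"z":0,"ax":0,"ay":0,"az":0.037,"claw":14},{"x":-0.192,"y":0.297,"z":0,"ax":0,"ay":0,"az":0.037,"claw":14},{"x":-0.192,"y":0.297,"z":0,"ax":0,"ay":0,"az":0.037,"claw":14},{"x":-0.192,"y":0.297,"z":0,"ax":0,"ay":0,"az":0.037,"claw":14}]'

```text
time: 28.45
position: [0.4869, -0.24, 0.125]
orientation: [[0.997, 0.077, -0.002], [0.077, -0.997, 0.002], [-0.002, -0.002, -1.0]]
contact_force: [-0.0, 0.1, -1.9]
width: 0.016
gripper_force: 40.0
```

Run:
```python
from h import *
p=cams.camera("wrist")
go((487.5,-240.1,18.5,-85.5))
# lens outline vs rim at height: TCP - 14 + 8
r=cams.regions_of("magnifier",p)
for x in r[:2]:
    m=x["mask"].astype(np.uint8);print(x["conf"],m.sum())
z=telemetry.read_state()["position"][2]-.013+.009
v,u=np.nonzero(r[0]["mask"]);w=at(p,np.c_[u,v],z)[:,:2]*1000;print(w.min(0),w.max(0))
top(p,(530,-240),110,z*1000,"pics/k.png",.35,1.2)
s=cams.camera("scene");cv2.imwrite("pics/k2.png",np.hstack([cv2.resize(cv2.imread("pics/k.png"),(400,400)),cv2.resize(s["color"][150:350,290:490],(400,400),interpolation=cv2.INTER_CUBIC)]))
```

```text
now [ 487.4 -239.2  125.3] yaw -85.5 w 16.2 t 28.5
(487.5, -240.1, 18.5, -85.5) xyz [0.    0.002 0.142] a [-0.001  0.001  0.   ]
0.78 24987
[ 418.34783191 -272.53323437] [ 590.13531031 -198.44504104]
```

View pics/k2.png

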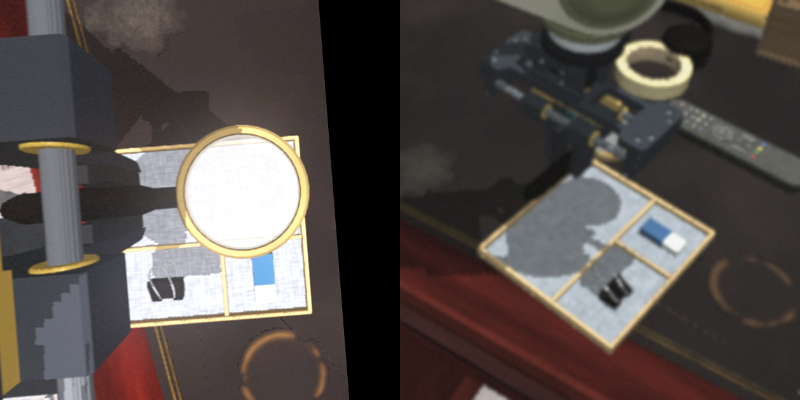

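Emit:
play_rows --deltas '[{"x":0.001,"y":0.001,"z":0.06,"ax":0,"ay":0,"az":0,"claw":14},{"x":0.001,"y":0.001,"z":0.11,"ax":0,"ay":0,"az":0,"claw":14},{"x":0.001,"y":0.001,"z":0.13,"ax":0,"ay":0,"az":0,"claw":14},{"x":0.001,"y":0.001,"z":0.138,"ax":0,"ay":0,"az":0,"claw":14},{"x":0.001,"y":0.001,"z":0.142,"ax":0,"ay":0,"az":0,"claw":14},{"x":0.001,"y":0.001,"z":0.142,"ax":0,"ay":0,"az":0,"claw":14}]'

```text
time: 29.2
position: [0.4891, -0.2403, 0.0205]
orientation: [[0.997, 0.08, 0.001], [0.08, -0.997, -0.001], [0.001, 0.001, -1.0]]
contact_force: [-0.3, -0.0, -0.3]
width: 0.0163
gripper_force: 40.0
```

Emit:
play_rows --deltas '[{"x":0,"y":0,"z":0.001,"ax":0,"ay":0,"az":0,"claw":14},{"x":0,"y":0,"z":0.001,"ax":0,"ay":0,"az":0,"claw":36},{"x":0,"y":0,"z":0.001,"ax":0,"ay":0,"az":0,"claw":36},{"x":0,"y":0,"z":0.001,"ax":0,"ay":0,"az":0,"claw":36},{"x":0,"y":0,"z":-0.05,"ax":0,"ay":0,"az":0,"claw":36},{"x":0,"y":0,"z":-0.11,"ax":0,"ay":0,"az":0,"claw":36},{"x":0,"y":0,"z":-0.17,"ax":0,"ay":0,"az":0,"claw":36},{"x":0,"y":0,"z":-0.23,"ax":0,"ay":0,"az":0,"claw":36}]'

```text
time: 30.0
position: [0.4882, -0.2403, 0.1946]
orientation: [[0.997, 0.079, 0.0], [0.079, -0.997, -0.0], [0.0, 0.0, -1.0]]
contact_force: [0.5, 0.1, 0.7]
width: 0.0357
gripper_force: 0.0
```

Emit:
play_rows --deltas '[{"x":-0.05,"y":0,"z":-0.05,"ax":0,"ay":0,"az":0,"claw":60},{"x":-0.08,"y":0,"z":-0.1,"ax":0,"ay":0,"az":0,"claw":60},{"x":-0.08,"y":0,"z":-0.1,"ax":0,"ay":0,"az":0,"claw":60},{"x":-0.08,"y":0,"z":-0.1,"ax":0,"ay":0,"az":0,"claw":60}]'

```text
time: 30.4
position: [0.4285, -0.2453, 0.2682]
orientation: [[0.997, 0.078, 0.001], [0.078, -0.997, -0.001], [0.001, 0.001, -1.0]]
contact_force: [-0.3, -0.1, -0.0]
width: 0.0597
gripper_force: 0.0
```

Run:
```python
from h import *
p=cams.camera("wrist");o,_=rect(p,"bay_tray",.012);
for n,z in [("magnifier",.014),("eraser",.015),("binder_clip",.018)]:
  o2,_=rect(p,n,z)
  T=np.radians(o[0][4]);M=np.array([[np.cos(T),-np.sin(T)],[np.sin(T),np.cos(T)]])
  print(" local",np.round(M.T@(np.array(o2[0][:2])-o[0][:2]),1))
s=cams.camera("scene");a=cv2.resize(s["color"][130:290,180:400],(550,400),interpolation=cv2.INTER_CUBIC)
top(p,(510,-275),110,10,"pics/l.png",.4,1)
b=cv2.resize(cv2.imread("pics/l.png"),(250,250));c=np.zeros((400,250,3),np.uint8);c[:250]=b
cv2.imwrite("pics/l2.png",np.hstack([a,c]));go()
rect(s,"sharpener",.012)
```

```text
bay_tray 0.27 c=(472.6,-330.4) long 32.5 short 23.9 angle(long vs x) 1.9 px [382. 139.]
magnifier 0.93 c=(511.2,-250.2) long 165.3 short 75.5 angle(long vs x) 18.5 px [319.  70.]
 local [41.2 78.9]
eraser 0.6 c=(567.7,-318.3) long 49.8 short 21.9 angle(long vs x) -82.9 px [384.  56.]
 local [95.5  8.9]
binder_clip 0.69 c=(473.0,-329.5) long 31.5 short 22.8 angle(long vs x) 3.6 px [384. 140.]
 local [0.4 0.8]
now [ 428.9 -245.   266.5] yaw -85.4 w 60.1 t 30.7
sharpener 0.47 c=(416.1,-3.2) long 21.4 short 21.3 angle(long vs x) 47.9 px [277. 225.]
```

View pics/l2.png

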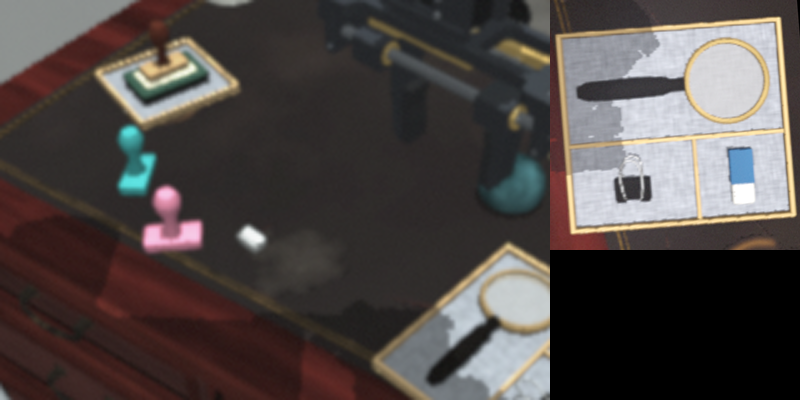

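The final crop shows the magnifier, clip and eraser flat in their bays. The stamp is upright on the pad, and the sharpener and paperweight haven't moved. Handing in.

```bash
python3 -c "
from bench import order
print(order.close_job())"
```

```text
the job is handed in; nothing more can be done
None
```

The job is handed in at about 31 s of the 120 s. By the last camera checks both kits are in place and within tolerance, and the sharpener and glass paperweight are where they were; the hand-in returned no verdict.

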